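# Unlock the length gauge, draw its arm out to the set mark and hold it

## Robot

A 6-joint arm with a two-finger parallel gripper is mounted at the origin on the work surface. World frame = base frame: x ahead of the robot, y to its left, z up, the work surface at z = 0. Lengths are in m, angles in rad, forces in N, time in s.
With the tool pointing down it reaches from about 0.225 to 0.725 m from the base axis. Payload 3.1 kg.
Tool frame: the origin (TCP) lies at the centre of the arm's flange, where the gripper is bolted on; the fingertips stand 173 mm ahead of it and the grasp point (between the pads) lies 155 mm ahead of it; y points along the fingers, x is the direction in which the jaws open and shut, and the axes are right-handed (so a half turn about y gives the same grasp; the last joint's range is limited). The gripper opens to 85 mm and grips with 20 to 120 N. Pads are 22 mm wide; open, the fingers measure 114 mm over their backs; the gripper's body (76 mm by 85 mm) begins 54 mm behind the grasp point. The pads swing forward as they close: fully open they stand 13 mm farther back than shut.
Start: joints at [1.21, 0.048, 0.099, 1.622, 0, 1.443], TCP at [0.121, 0.511, 0.405] pointing down, gripper open.
Joint ranges: [-2.91, 2.91], [-0.99, 1.94], [-1.21, 1.42], [-2.12, 2.29], [-1.49, 1.47], [-3.14, 3.14]. Speed limits (rad/s): [2.79, 2.79, 3.14, 3.14, 3.14, 3.14].

## Interface

Orientations are given as a 3x3 rotation matrix whose columns are the frame's x, y, z axes.
In Python, from plant import env, viewer gives the robot as it stands. The module is installed in compiled form; this text tells all that it offers.
- The arm moves only by the tool carry_out, never from a script. Its argument "motion" is text: rows parted by semicolons, each of 7 numbers parted by spaces: the shift along the tool's x, y, z in mm, then the turn, a rotation vector about the tool's x, y, z in degrees, then the finger opening in mm, from 0 to 85.4. A call has 1 to 8 rows; each row is the pose to reach, as a shift and turn from the pose commanded when the call began, along the tool's axes at that moment; what a row does not reach only later rows make up. A row lasts 1/10 s, in which the tool goes at most 50 mm and 8.59 degrees, less where a joint would pass 70% of its speed; a pose out of reach is approached as far as the arm can. A call with a gripper value outside its range is refused whole. The fingers move at their own pace and stop on an object; "newtons" is the grip in N (left out, the last holds). Time passes only in rows, so rows that repeat a pose let the fingers close. It gives the time, the measured TCP pose, the force and the opening at its end, in the units of the state.
- env.get_obs(): the state, without advancing time (a new reading comes with each control period).
- viewer.capture(name): name is "scene" or "top"; returns the picture (384x512x3 uint8, red, green, blue); there is no depth.
- viewer.calibration(name): a dict with "K" (3x3 intrinsics, pixels), "k1" (the pictures are not rectified: a ray, as slopes to the right and down, at radius r is drawn at 1 + k1 r^2 times it, then the intrinsics apply), "rvec" (rotation vector, rad) and "tvec" (3), from world to camera coordinates, as OpenCV has them. Camera axes: x right, y down, z forward; pixel columns grow to the right and rows downward; lengths in m; the calibration is good to about 2 mm. A picture is of the moment at which its call begins. calibration takes no time and is no camera call.
- env.sign_off(): hands the job in, once; it reports no verdict.
The state is a dict: "time": time; "joint_pos": joint angles; "qd": joint speeds; "tau": joint torques, N m; "tcp_pos": TCP position; "orientation": TCP orientation; "force": force on the tool from outside, world axes, zero at the start; "moment": the same for the moment, N m; "grip_width": opening from 0.0 (shut) to 1.0 (fully open).
Only numpy, scipy, OpenCV 4.12 (cv2) and the standard library are available. Lean on these libraries where they do the work, as an engineer would, in place of code of your own. Each camera call takes 0.05 s, during which the arm holds its last target. There are 200 camera calls.

## Task

Put the key into the lock on the bench gauge and turn it clockwise to its stop (about a quarter turn), leaving it in the lock, then push the lock button fully down so that the telescoping arm is free. Take the arm's upright grip, draw the arm out until its pointer stands level with the rider on the scale, and finish still holding it there by the grip, because its spring pulls it back in. Do not shift the rider, and leave the other things on the bench where they are.

Things in the scene. Friction and masses are not known exactly. Their poses are not given: they have to be found in the camera images.
- gauge: Bench length gauge, fixed: steel base 370 x 125 x 12 mm, grey housing 165 x 66 mm, top 50 mm up. Origin on the bench under the housing, z up; x is the way the telescoping arm comes out. In this frame the lock axis is at x = -55 mm, the button at x = +30, the upright grip at x = +125 with the arm in, all at y = 0; the scale bar (top 30 mm up, a black mark every 10 mm) lies at y = -38 to -80.
- keyhole (a point): Centre of the mouth of the key slot, on the axis of the upright brass lock cylinder, 76 mm above the bench (26 mm above the housing). Slot 23 x 9 mm, 23 mm deep, its long side along this point's x; it turns with the cylinder. The cylinder and its steel collar measure 53 mm across.
- cylinder (a joint): Turn of the lock cylinder, rad: grows clockwise seen from above, stop at 1.5; starts at 0 to 0.3. It stays where it is left (about 0.05 N m of friction). The button is blocked until it has turned about 0.8.
- key_center (a point): Centre of the key's dark steel bow, the part to grasp: 34 mm wide (its x), 12 thick (its y), 34 tall, z up; 80 g. 33 mm below it is the underside of the shoulder plate (30 x 16 x 5 mm). At the start the key stands upright in its block, shoulder on the block, this point 63 mm above the bench; fully in the lock, the shoulder rests on the cylinder and this point is 33 mm above the keyhole.
- key_tip (a point): Lowest point of the key's flat steel blade, 53 mm under the centre of the bow; same axes. The blade is 20 mm wide (x), 6 thick (y), 20 long with a rounded tip. It fits the slot either way round, with about 0.15 rad of play before it turns the cylinder.
- keyblock: Fixed pale wooden key block 56 x 44 x 30 mm in which the key stands at the start; origin under its centre.
- button_top (a point): Centre of the top of the black round lock button (29 mm across) on the housing, 62 mm above the bench when up. It is pushed straight down 6 mm with about 3 N and stays down.
- button (a joint): How far the lock button is pushed in, m: 0 up (arm locked), 0.006 fully down (arm free).
- grip (a point): Grasp point of the black upright grip on the arm's outer end: a bar 18 mm along the gauge's x, 26 mm along its y, with its top 101 mm above the bench; the point is on its axis, 82 mm above the bench. With the arm in, the nearest face of the sleeve (46 mm high) is 24 mm from the grip, lower than this point. Moves with the arm.
- slide (a joint): How far the telescoping arm is drawn out, m: 0 in, 0.125 at most. While locked it gives only about 1 mm. A spring pulls it back with 4 N when in, 6.5 N when fully out.
- pointer (a point): Tip of the arm's thin steel pointer, which moves over the scale bar, in line with the grip (56 mm to its side, y = -56 in the gauge's frame, 36 mm above the bench).
- mark (a point): Index of the brass rider (12 x 18 x 12 mm) that sits on the scale bar, 36 mm above the bench, at y = -64 in the gauge's frame: the mark to which the pointer is drawn. Starts 50 to 105 mm along the gauge's x from the pointer. It sits by friction and must not be shifted.
- collar: Bystander: loose steel collar, 54 mm across, 24 mm high; origin under its centre. It and the key block may stand in each other's place, left or right.
- screwdriver: Bystander: loose screwdriver lying beyond the gauge.
- oilcan: Bystander: loose plain oil can, 54 mm across, 100 mm high; origin under its centre.
Things that resemble listed ones, but are neither listed nor needed, are in the scene too. There is more than one size of the part that bears key_center; the job needs the smallest.

How it is judged:
On the way, in this order (a step that is already met when the one before it is completed fails the run):
1. the key is fully in the lock (horizontal distance between key_center and keyhole below 0.008 m and z of key_tip in the frame of keyhole below -0.015 m and angle between key_tip's own z axis and vertical below 0.2 rad), for 0.2 s.
2. the key has turned the lock clockwise, close to its stop (all of step 1 and value of joint cylinder above 1.15 rad), for 0.1 s.
3. the lock button is pushed down (value of joint button above 0.0045 m), for 0.1 s.
4. the arm is drawn out to the mark (x of pointer in the frame of mark between -0.005 and 0.005 m), for 0.2 s.
At the end, for the whole second after the job is handed in: The gripper holds the arm (over 2 N of contact) at rest, with the pointer within 5 mm of the rider along the gauge; the key is still fully in the lock, turned to at least 1.15 rad; the button is down by over 4.5 mm; the rider has not been shifted by 4 mm (all of step 2 and all of step 4 and value of joint button above 0.0045 m and velocity of joint slide between -0.01 and 0.01 m/s and contact force between the fingers and slide above 2 N and distance of mark from where it was at the start of the episode below 0.004 m); the arm keeps its last pose, push and grip.
It fails at once if the rider was shifted (distance of mark from where it was at the start of the episode above 0.004 m).
It fails at once if a bystander was pushed away (distance of any of collar, screwdriver, oilcan from where it was at the start of the episode above 0.03 m).
It also fails if it takes over 66 s, if anything falls off the work surface, if the arm or the gripper's body presses on something with over 40 N, if the wrist force passes 120 N, or if a joint passes its speed limit or range.

## Working session

There is one attempt and no reset: what is moved stays moved. The work goes in short steps, Python scripts to look and compute and a tool call to move; the robot and the scene stay as the last step left them, time stands still between calls to the robot, and variables do not carry over. Pictures are saved under pics/ and viewed, about 8 in all and at most 12, crops included, and the job is handed in when it is done.

Besides the shell and the picture viewer there is one more tool, called after ">>>" in YAML: its name, and indented under it one key for each argument. carry_out: Moves the arm, as the interface text tells. Its arguments: {"type":"object","properties":{"motion":{"type":"string"},"newtons":{"type":"number"}},"required":["motion"]}

```bash
mkdir -p pics; cat > h.py <<'E'
import numpy as np, cv2
from plant import env, viewer
def cal(n):
    c=viewer.calibration(n); K=np.array(c["K"],float); R=cv2.Rodrigues(np.array(c["rvec"],float))[0]; t=np.array(c["tvec"],float).ravel()
    return K,float(c["k1"]),R,t
def ray(n,u,v):
    K,k1,R,t=cal(n)
    d=np.array([(u-K[0,2])/K[0,0],(v-K[1,2])/K[1,1]]); s=d.copy()
    for _ in range(30): s=d/(1+k1*(s@s))
    return -R.T@t, R.T@np.array([s[0],s[1],1])
def onz(n,u,v,z):
    o,d=ray(n,u,v); return o+d*(z-o[2])/d[2]
def proj(n,p):
    K,k1,R,t=cal(n); q=R@np.array(p,float)+t; s=q[:2]/q[2]; s=s*(1+k1*(s@s)); return K[:2,:2]@s+K[:2,2]
def snap(n,name):
    im=cv2.cvtColor(viewer.capture(n),cv2.COLOR_RGB2BGR); cv2.imwrite(f"pics/{name}.png",im); return im
def crop(im,u0,v0,u1,v1,s,name):
    cv2.imwrite(f"pics/{name}.png",cv2.resize(im[v0:v1,u0:u1],None,fx=s,fy=s,interpolation=cv2.INTER_CUBIC))
E
python3 - <<'E'
from h import *
a=snap("top","top0"); b=snap("scene","scene0")
for n in("top","scene"): o,d=ray(n,256,192); print(n,o.round(3),d.round(3),cal(n)[0][0,0],cal(n)[1])
o=env.get_obs(); print({k:np.round(v,3) for k,v in o.items()})
E
```

```text
top [ 0.504 -0.032  1.312] [ 0.087 -0.013 -0.996] 449.46323854435553 -0.007661041811586026
scene [ 1.02  -0.806  0.656] [-0.39   0.743 -0.544] 384.4981971683466 -0.13174517159426705
{'time': np.float64(0.1), 'joint_pos': array([ 1.21 ,  0.049,  0.098,  1.622, -0.   ,  1.443]), 'qd': array([ 0.001, -0.002,  0.003, -0.001, -0.001,  0.001]), 'tau': array([ 3.0000e-03, -3.3985e+01,  3.2094e+01,  1.6000e-02, -0.0000e+00,
        0.0000e+00]), 'tcp_pos': array([0.121, 0.511, 0.404]), 'orientation': array([[ 0.231, -0.001, -0.973],
       [ 0.973, -0.002,  0.231],
       [-0.002, -1.   ,  0.   ]]), 'force': array([0.74 , 1.188, 0.679]), 'moment': array([ 0.013, -0.017,  0.034]), 'grip_width': np.float64(1.001)}
```

View pics/top0.png

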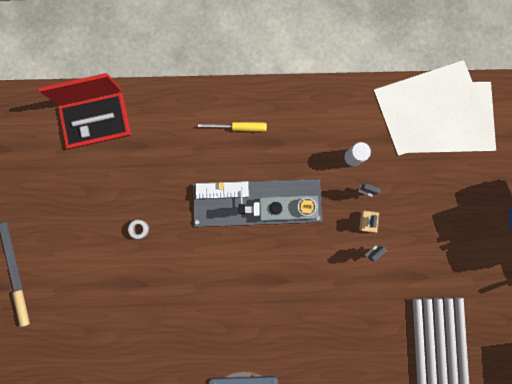

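View pics/scene0.png

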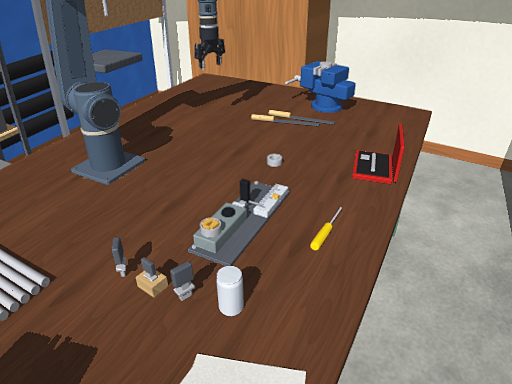

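```bash
python3 - <<'E'
from h import *
a=cv2.imread("pics/top0.png"); b=cv2.imread("pics/scene0.png")
A=cv2.resize(a[170:270,185:395],None,fx=3.8,fy=3.8,interpolation=cv2.INTER_CUBIC)
B=cv2.resize(b[170:310,100:300],None,fx=4,fy=4,interpolation=cv2.INTER_CUBIC)
cv2.imwrite("pics/ca.png",A); cv2.imwrite("pics/cb.png",B); print(A.shape,B.shape)
E
```

```text
(380, 798, 3) (560, 800, 3)
```

View pics/ca.png

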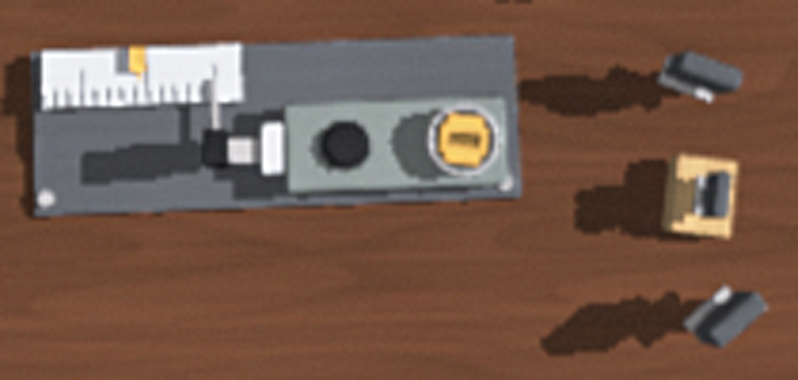

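View pics/cb.png

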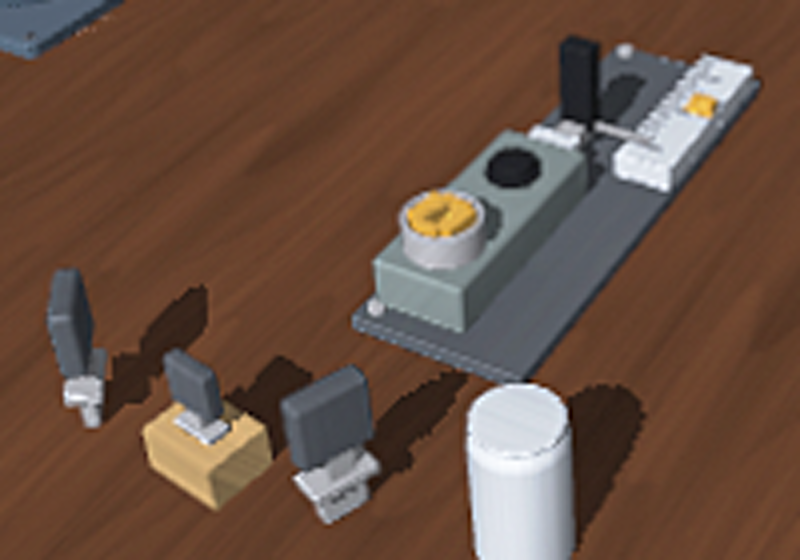

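```bash
python3 - <<'E'
from h import *
a=cv2.imread("pics/top0.png"); b=cv2.imread("pics/scene0.png")
g=cv2.cvtColor(a,cv2.COLOR_BGR2GRAY); hsv=cv2.cvtColor(a,cv2.COLOR_BGR2HSV)
def blob(m,u0,v0,u1,v1,z,name,n="top"):
    M=np.zeros_like(m); M[v0:v1,u0:u1]=m[v0:v1,u0:u1]
    c=max(cv2.findContours(M,cv2.RETR_EXTERNAL,cv2.CHAIN_APPROX_NONE)[0],key=cv2.contourArea)
    F=cv2.drawContours(np.zeros_like(M),[c],-1,255,-1); v,u=np.nonzero(F)
    W=np.array([onz(n,x,y,z)[:2] for x,y in zip(u,v)])
    print(name,len(u),"px",u.mean().round(2),v.mean().round(2),"xy",W.mean(0).round(4),"rect",[np.round(k,4) for k in cv2.minAreaRect((W*1000).astype(np.float32))]); return W
h,s,v=cv2.split(hsv)
brass=((h>15)&(h<30)&(s>130)&(v>130)).astype(np.uint8)*255
blob(brass,290,190,325,225,.076,"cyl"); blob(brass,212,180,228,194,.036,"rider")
dark=((v<45)).astype(np.uint8)*255
blob(dark,267,200,285,217,.062,"button"); blob(dark,236,203,246,215,.101,"grip")
hous=((h>50)&(h<100)&(s>15)&(v>90)).astype(np.uint8)*255
blob(hous,250,190,325,225,.05,"housing")
np.set_printoptions(linewidth=200)
print("key gray rows212-233 cols360-383"); print(g[212:234,360:383])
print("slot"); print(g[198:214,298:318])
print("pointer/rider"); print(g[182:200,214:246]); 
for p in [(35,50),(513,38),(521,198),(35,217)]: print(onz("top",185+p[0]/3.8,170+p[1]/3.8,.012).round(4))
E
```

```text
cyl 143 px 306.48 206.28 xy [ 0.5688 -0.1865] rect [array([ 568.7253, -186.5875]), array([33.4561, 34.6802]), np.float64(77.2734)]
rider 23 px 220.7 184.61 xy [0.6387 0.0512] rect [array([637.5742,  51.7375]), array([ 8.557 , 17.2362]), np.float64(88.9655)]
button 29 px 272.31 208.17 xy [ 0.5666 -0.0929] rect [array([567.0267, -94.8207]), array([16.7154, 27.8855]), np.float64(88.3247)]
grip 8 px 242.25 212.88 xy [ 0.5539 -0.0097] rect [array([554.4085,  -9.322 ]), array([10.2148,  5.1021]), np.float64(70.1818)]
housing 530 px 280.33 208.66 xy [ 0.5653 -0.116 ] rect [array([ 568.4282, -139.7013]), array([ 66.3812, 163.0838]), np.float64(0.6999)]
key gray rows212-233 cols360-383
[[ 71  85  90 151 200 209 208 212 211 213 206 192 188 176 172 160 157 154 133  98  82  84  85]
 [ 55  79  90 164 201 207 205 210 210 211 205 202 207 206 207 205 208 216 187 112  83  82  83]
 [ 53  80  93 167 202 208 207 209 210 208 204 188 184 187 181 181 198 213 187 108  76  80  78]
 [ 54  82  94 178 206 211 208 209 204 208 195 133 108 108 108 114 151 194 173 105  77  76  80]
 [ 63  85  94 167 187 207 192 187 
[... 4781 characters left out ...]
 175 230 248 202 199 242 248 190 239 254 213 136 130 156 208 240 250 251 243]
 [240 253 230 217 236 240 185 229 242 216 198 228 236 171 207 227 192 179 217 225 167 216 242 204 135 117 146 205 225 241 245 210]
 [240 252 248 220 195 187 156 174 185 172 153 147 149 113 115 116 106  95  99 100  81 100 103  96  87  87 122 200 156 110 102  91]
 [103 108 105  95  89  90  83  90  86  82  78  80  98  99 104 100 102  83  60  57  57  95 104 103 105 103 134 203 162 109 101 102]
 [ 98  97  97  99 101 103 103 102 104 104 103 102 109 108 106 107 110 109  73  58  60 100 110 109 109 107 134 204 167 115 109 111]]
[0.6473 0.1296 0.012 ]
[ 0.6478 -0.2366  0.012 ]
[ 0.5253 -0.238   0.012 ]
[0.52   0.1311 0.012 ]
```

```bash
cat >> h.py <<'E'
def goto(gp,psi,L=.155):
    """shift (tool mm) and turn (deg about tool y) to put the point L ahead of the TCP at gp, tool down, jaw yaw psi"""
    o=env.get_obs(); R=np.array(o["orientation"]); t=np.array(o["tcp_pos"])
    Rt=np.array([[np.cos(psi),0,-np.sin(psi)],[np.sin(psi),0,np.cos(psi)],[0,-1,0]])
    tgt=np.array(gp)-Rt[:,1]*L
    rv=cv2.Rodrigues(R.T@Rt)[0].ravel()
    print("t",o["time"].round(2),"grasp pt now",(t+R[:,1]*L).round(4),"yaw",np.arctan2(R[1,0],R[0,0]).round(3),"F",np.round(o["force"],1),"w",np.round(o["grip_width"]*85.4,1))
    print("shift mm",(R.T@(tgt-t)*1000).round(1),"turn deg",np.degrees(rv).round(2))
E
python3 - <<'E'
from h import *
a=cv2.imread("pics/top0.png"); g=cv2.cvtColor(a,cv2.COLOR_BGR2GRAY).astype(float)
# slot
S=np.clip(205-g[204:209,302:313],0,None); V,U=np.mgrid[204:209,302:313]; w=S/S.sum()
u,v=(w*U).sum(),(w*V).sum(); C=np.cov(np.vstack([U.ravel(),V.ravel()]),aweights=S.ravel()); 
print("slot",u,v,onz("top",u,v,.076).round(4),"img angle",.5*np.arctan2(2*C[0,1],C[0,0]-C[1,1]))
for n,p,z in [("key",(374.9,220.7),.08),("keyx+",(375.3,215),.08),("keyx-",(374.5,226),.08),("button",(275.4,207.5),.062),("grip",(241.2,208.6),.101),("cyl",(306.5,206.3),.076),("oil",(359,151),.1),("rider",(219.5,185.5),.036),("ptr",(241.2,188),.036)]:
    print(n,onz("top",*p,z).round(4), "scene px",proj("scene",onz("top",*p,z)).round(1))
k=onz("top",374.9,220.7,.08); goto([k[0],k[1],.16],1.46)
E
```

```text
slot 307.0284505959246 206.12495194156094 [ 0.5692 -0.188   0.076 ] img angle 0.0784324820290836
key [ 0.5244 -0.3724  0.08  ] scene px [147.8 260.1]
keyx+ [ 0.54   -0.3743  0.08  ] scene px [152.7 263. ]
keyx- [ 0.5099 -0.3706  0.08  ] scene px [143.4 257.4]
button [ 0.5682 -0.1015  0.062 ] scene px [228.8 208.8]
grip [ 0.5655 -0.0071  0.101 ] scene px [244.8 179.7]
cyl [ 0.5687 -0.1866  0.076 ] scene px [211.1 221.8]
oil [ 0.7153 -0.3328  0.1   ] scene px [231.5 271.7]
rider [0.6362 0.0546 0.036 ] scene px [276.5 194.8]
ptr [ 0.6275 -0.0071  0.036 ] scene px [264.5 204.7]Traceback (most recent call last):
  File "<stdin>", line 9, in <module>
  File "h.py", line 25, in goto
    print("t",o["time"].round(2),"grasp pt now",(t+R[:,1]*L).round(4),"yaw",np.arctan2(R[1,0],R[0,0]).round(3),"F",np.round(o["force"],1),"w",np.round(o["grip_width"]*85.4,1))
              ^^^^^^^^^^^^^^^
AttributeError: 'float' object has no attribute 'round'
```

```bash
sed -i 's/o\["time"\].round(2)/round(float(o["time"]),2)/' h.py; python3 - <<'E'
from h import *
print(np.arctan2(*(onz("top",311,206.4+.3,.076)-onz("top",303,206.1-.03,.076))[1::-1]) )
goto([.5244,-.3724,.16],1.46)
E
```

```text
-1.6739088387999765
t 0.1 grasp pt now [0.121  0.5103 0.2486] yaw 1.338 F [0.7 1.2 0.7] w 85.5
shift mm [-766.    90.1 -596.2] turn deg [-0.02 -6.99 -0.12]
```

>>> carry_out:
  motion: "-766 0 -596 0 -7 0 85;-766 0 -596 0 -7 0 85;-766 0 -596 0 -7 0 85;-766 0 -596 0 -7 0 85;-766 0 -596 0 -7 0 85;-766 0 -596 0 -7 0 85;-766 0 -596 0 -7 0 85;-766 0 -596 0 -7 0 85"
  newtons: 60

```text
time: 0.9
tcp_pos: [0.2873, 0.1452, 0.4044]
orientation: [[0.11, 0.001, -0.994], [0.994, 0.0, 0.11], [0.0, -1.0, -0.001]]
force: [0.8, -0.2, 0.7]
grip_width: 0.996
```

```bash
python3 -c "
from h import *
goto([.5244,-.3724,.16],1.46)"
```

```text
t 0.9 grasp pt now [0.2874 0.1452 0.2494] yaw 1.461 F [ 0.8 -0.2  0.7] w 85.1
shift mm [-488.5   89.5 -292.3] turn deg [0.03 0.06 0.01]
```

>>> carry_out:
  motion: "-488 0 -292 0 0 0 85;-488 0 -292 0 0 0 85;-488 0 -292 0 0 0 85;-488 0 -292 0 0 0 85;-488 0 -292 0 0 0 85;-488 0 -292 0 0 0 85;-488 0 -292 0 0 0 85;-488 0 -292 0 0 0 85"

```text
time: 1.7
tcp_pos: [0.4538, -0.219, 0.4041]
orientation: [[0.111, -0.0, -0.994], [0.994, 0.001, 0.111], [0.001, -1.0, 0.001]]
force: [1.7, 0.1, 0.9]
grip_width: 0.994
```

```bash
python3 -c "
from h import *
goto([.5244,-.3724,.16],1.46)"
```

```text
t 1.7 grasp pt now [ 0.4537 -0.2189  0.2491] yaw 1.459 F [1.7 0.1 0.9] w 84.9
shift mm [-144.7   88.9  -87.3] turn deg [-0.03 -0.04  0.04]
```

>>> carry_out:
  motion: "-144.7 50 -87.3 0 0 0 60;-144.7 50 -87.3 0 0 0 60;-144.7 50 -87.3 0 0 0 60;-144.7 89 -87.3 0 0 0 60;-144.7 89 -87.3 0 0 0 50;-144.7 89 -87.3 0 0 0 50;-144.7 89 -87.3 0 0 0 50"

```text
time: 2.4
tcp_pos: [0.5243, -0.3697, 0.3171]
orientation: [[0.11, 0.001, -0.994], [0.994, -0.0, 0.11], [-0.0, -1.0, -0.001]]
force: [-0.4, -0.5, 0.5]
grip_width: 0.579
```

```bash
python3 -c "
from h import *
goto([.5244,-.3724,.067],1.46)
b=snap('scene','s1'); a=snap('top','t1')
B=cv2.resize(b[190:310,90:250],(640,480),interpolation=cv2.INTER_CUBIC)
cv2.imwrite('pics/s1c.png',B)
"
```

```text
t 2.4 grasp pt now [ 0.5245 -0.3697  0.1621] yaw 1.461 F [-0.4 -0.5  0.5] w 49.5
shift mm [-2.7 95.1 -0.3] turn deg [ 0.05  0.04 -0.02]
```

View pics/s1c.png

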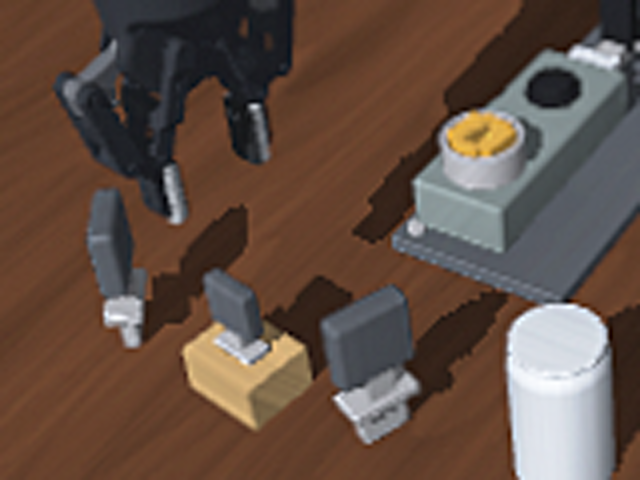

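>>> carry_out:
  motion: "-2 40 0 0 0 0 50;-2 75 0 0 0 0 50;-2 93 0 0 0 0 50;-2 93 0 0 0 0 50;-2 93 0 0 0 0 0;-2 93 0 0 0 0 0;-2 93 0 0 0 0 0;-2 93 0 0 0 0 0"
  newtons: 40

```text
time: 3.3
tcp_pos: [0.5251, -0.373, 0.2261]
orientation: [[0.11, 0.004, -0.994], [0.994, -0.003, 0.11], [-0.003, -1.0, -0.005]]
force: [-0.0, 0.4, 5.7]
grip_width: 0.132
```

>>> carry_out:
  motion: "0 0 0 0 0 0 0;0 0 0 0 0 0 0;0 0 0 0 0 0 0;0 0 0 0 0 0 0"

```text
time: 3.7
tcp_pos: [0.5251, -0.373, 0.2261]
orientation: [[0.11, 0.004, -0.994], [0.994, -0.003, 0.11], [-0.003, -1.0, -0.005]]
force: [-0.0, 0.5, 6.8]
grip_width: 0.135
```

```bash
python3 -c "
from h import *
goto([.5244,-.3724,.067],1.46); print(env.get_obs()['moment'])"
```

```text
t 3.7 grasp pt now [ 0.5257 -0.3735  0.0711] yaw 1.46 F [-0.   0.5  6.8] w 11.5
shift mm [0.5 4.1 0.7] turn deg [ 0.27  0.01 -0.16]
[ 0.13650521 -0.01046642  0.00138576]
```

>>> carry_out:
  motion: "0 -20 0 0 0 0 0;0 -60 0 0 0 0 0;0 -110 0 0 0 0 0;0 -110 0 0 0 0 0;0 -110 0 0 0 0 0"

```text
time: 4.2
tcp_pos: [0.5246, -0.3728, 0.3357]
orientation: [[0.11, 0.004, -0.994], [0.994, -0.004, 0.11], [-0.003, -1.0, -0.005]]
force: [-0.5, -0.1, -1.8]
grip_width: 0.128
```

```bash
python3 -c "
from h import *
goto([.5687,-.187,.18],3.04); print(env.get_obs()['moment'].round(3), env.get_obs()['joint_pos'].round(2))
b=snap('scene','s2'); B=cv2.resize(b[150:310,70:250],(720,640),interpolation=cv2.INTER_CUBIC)[:600]
cv2.imwrite('pics/s2c.png',B)"
```

```text
t 4.2 grasp pt now [ 0.5253 -0.3734  0.1807] yaw 1.46 F [-0.5 -0.1 -1.8] w 10.9
shift mm [ 1.896e+02  1.000e-01 -2.330e+01] turn deg [ 6.000e-02 -9.052e+01 -3.500e-01]
[0.021 0.037 0.005] [-0.72  0.35  0.31  1.53 -0.   -0.61]
```

View pics/s2c.png

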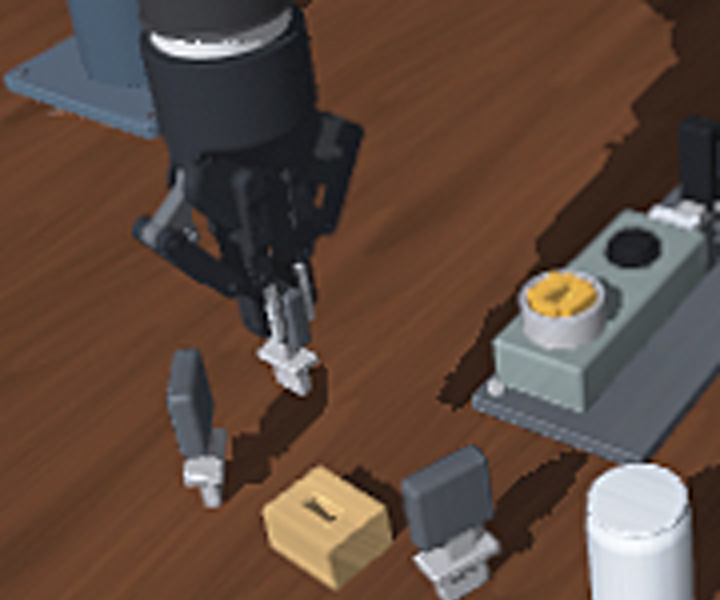

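>>> carry_out:
  motion: "40 0 -5 0 -8.5 0 0;75 0 -9 0 -17 0 0;110 0 -14 0 -25.5 0 0;145 0 -18 0 -34 0 0;170 0 -21 0 -42.5 0 0;189 0 -23 0 -51 0 0;189 0 -23 0 -59.5 0 0;189 0 -23 0 -68 0 0"

```text
time: 5.05
tcp_pos: [0.5673, -0.1856, 0.3296]
orientation: [[-0.884, -0.005, -0.468], [0.468, 0.002, -0.884], [0.005, -1.0, 0.0]]
force: [0.4, -0.4, -1.0]
grip_width: 0.135
```

```bash
python3 -c "
from h import *
goto([.5687,-.187,.18],3.04)
a=snap('top','t2'); g=cv2.cvtColor(a,cv2.COLOR_BGR2GRAY)
np.set_printoptions(linewidth=200)
print(g[208:236,358:384])"
```

```text
t 5.05 grasp pt now [ 0.5666 -0.1853  0.1746] yaw 2.655 F [ 0.4 -0.4 -1. ] w 11.5
shift mm [-1.8 -5.4  0.6] turn deg [  0.04 -22.07   0.31]
[[ 48  50  71 112 118 118 113  83  81 111 116 117 127 102  81  79  80  85  81  83  81  80  81  80  82  83]
 [ 45  55  92 116 119 117 100  75 100 115 117 117 127  95  76  78  80  79  82  79  82  83  82  81  80  81]
 [ 46  63 108 120 118 115  83  82 110 115 116 121 108  86  83  78  83  79  80  80  82  82  83  83  85  84]
 [ 48  80 116 119 117 106  74 100 114 114 115 131 143 128 127 116 112 102  98  90  87  85  84  89  88  89]
 [ 58 102 119 117 117  92  78 108 118 116 119 158 200 190 189 175 170 158 158 153 135  97  83  86  87  84]
 [ 75 112 119 118 112  79  87 111 115 111 131 187 204 201 202 202 203 202 207 214 187 113  82  82  83  82]
 [ 96 116 118 119  99  77 101 116 113 114 156 204 201 199 200 201 201 200 205 214 184 109  76  76  78  79]
 [108 118 120 114  82  83 112 116 112 125 189 209 203 200 199 201 200 199 204 211 176 102  78  80  81  80]
 [114 118 118  99  74  99 116 115 112 137 215 207 199 200 196 202 199 199 203 211 159  98  81  80  84  8
[... 1336 characters left out ...]
 204 201 204 203 199 206 210 141  84  79  80  83  80  79]
 [ 97  97  99 117 154 180 183 196 197 195 200 198 195 201 207 204 203 208 212 141  84  77  78  78  78  77]
 [ 93  93  95  71  60  66  80  98  99 117 146 150 148 167 178 182 182 195 202 131  83  80  82  82  80  79]
 [ 92  92  88  55  39  40  42  42  43  46  53  66  68  74  80 102 109 129 153 103  81  81  84  84  84  83]
 [ 89  98  83  65  62  60  61  63  60  61  61  78  83  80  78  82  81  84  86  84  81  83  81  82  83  83]
 [ 91 101  92  87  87  88  87  89  87  88  85  85  86  84  86  83  81  79  80  80  82  85  82  83  82  82]
 [ 97  96  89  87  90  88  89  87  88  89  87  85  88  86  84  85  83  85  83  82  83  82  81  81  79  80]]
```

```bash
python3 -c "
from h import *
g=cv2.cvtColor(cv2.imread('pics/t2.png'),cv2.COLOR_BGR2GRAY).astype(float)
S=np.clip(195-g[216:227,369:373],0,None); V,U=np.mgrid[216:227,369:373]; w=S/S.sum()
p=((w*U).sum(),(w*V).sum()); print(p,onz('top',*p,.03).round(4))
M=(g>140).astype(np.uint8); M[:208]=0;M[232:]=0;M[:,:360]=0;M[:,382:]=0
c=max(cv2.findContours(M,cv2.RETR_EXTERNAL,cv2.CHAIN_APPROX_NONE)[0],key=cv2.contourArea)
print(cv2.minAreaRect(c), onz('top',*cv2.minAreaRect(c)[0],.03))"
```

```text
(np.float64(370.2350249584027), np.float64(221.1069051580699)) [ 0.5244 -0.3728  0.03  ]
((370.6100158691406, 221.22996520996094), (15.132086753845215, 20.081832885742188), 8.130102157592773) [ 0.52401743 -0.37386952  0.03      ]
```

>>> carry_out:
  motion: "-1.8 -5.4 0.6 0 -8.5 0 0;-1.8 -5.4 0.6 0 -17 0 0;-1.8 -5.4 0.6 0 -22 0 0;-1.8 -5.4 0.6 0 -22 0 0;-1.8 -5.4 0.6 0 -22 0 0"

```text
time: 5.6
tcp_pos: [0.5687, -0.1883, 0.3364]
orientation: [[-0.994, -0.003, -0.114], [0.114, 0.001, -0.994], [0.003, -1.0, -0.001]]
force: [-0.3, -0.1, -1.1]
grip_width: 0.13
```

>>> carry_out:
  motion: "-0.4 20 -2.5 0 0 0 0;-0.4 38 -2.5 0 0 0 0;-0.4 38 -2.5 0 0 0 0;-0.4 42 -2.5 0 0 0 0;-0.4 46 -2.5 0 0 0 0;-0.4 49 -2.5 0 0 0 0;-0.4 49 -2.5 0 0 0 0"

```text
time: 6.3
tcp_pos: [0.5698, -0.1859, 0.2892]
orientation: [[-0.994, 0.0, -0.111], [0.111, -0.0, -0.994], [-0.0, -1.0, 0.0]]
force: [-0.3, -0.5, -0.9]
grip_width: 0.135
```

```bash
python3 -c "
from h import *
goto([.5688,-.1868+.001,.117],3.04); print(env.get_obs()['moment'].round(3))"
```

```text
t 6.3 grasp pt now [ 0.5698 -0.186   0.1342] yaw 3.031 F [-0.3 -0.5 -0.9] w 11.5
shift mm [ 1.  17.2 -0. ] turn deg [-0.   -0.53 -0.01]
[-0.02  -0.001  0.019]
```

>>> carry_out:
  motion: "0.4 3 0 0 0 0 0;0.4 6 0 0 0 0 0;0.4 9 0 0 0 0 0;0.4 9 0 0 0 0 0"

```text
time: 6.7
tcp_pos: [0.5692, -0.1858, 0.2793]
orientation: [[-0.994, -0.001, -0.11], [0.11, 0.001, -0.994], [0.001, -1.0, -0.0]]
force: [0.4, -0.1, -1.0]
grip_width: 0.136
```

```bash
python3 -c "
from h import *
goto([.5688,-.1868+.001,.117],3.04); print(env.get_obs()['moment'].round(3))
b=snap('scene','s3'); B=cv2.resize(b[140:260,140:290],(750,600),interpolation=cv2.INTER_CUBIC)
cv2.imwrite('pics/s3c.png',B)"
```

```text
t 6.7 grasp pt now [ 0.569  -0.1857  0.1243] yaw 3.031 F [ 0.4 -0.1 -1. ] w 11.6
shift mm [0.4 7.3 0.1] turn deg [ 0.02 -0.52  0.06]
[-0.016  0.002 -0.024]
```

View pics/s3c.png

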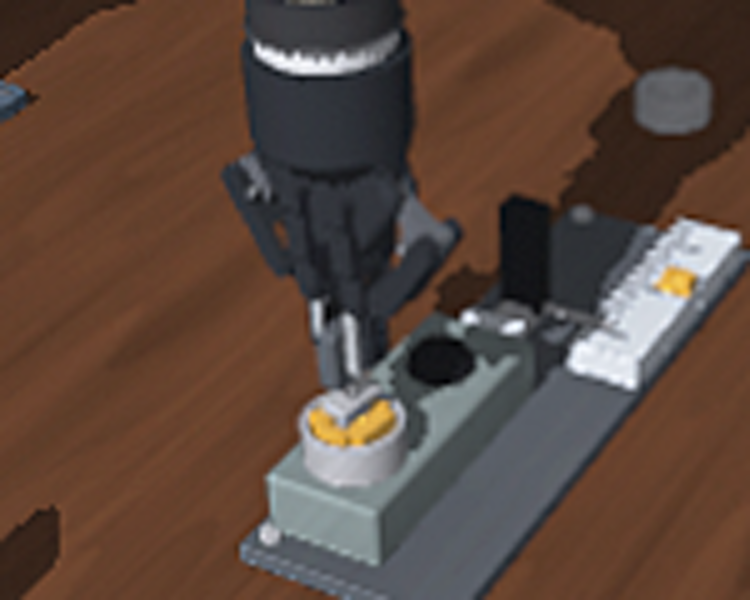

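>>> carry_out:
  motion: "0.2 3 0 0 0 0 0;0.2 5 0 0 0 0 0;0.2 7 0 0 0 0 0;0.2 8.5 0 0 0 0 0;0.2 8.5 0 0 0 0 0"

```text
time: 7.25
tcp_pos: [0.5692, -0.1858, 0.272]
orientation: [[-0.994, 0.0, -0.11], [0.11, -0.0, -0.994], [-0.0, -1.0, 0.0]]
force: [-0.4, -0.1, 1.6]
grip_width: 0.128
```

```bash
python3 -c "
from h import *
goto([.5688,-.1868+.001,.117],3.04); print(env.get_obs()['moment'].round(3))"
```

```text
t 7.25 grasp pt now [ 0.5692 -0.1859  0.117 ] yaw 3.031 F [-0.4 -0.1  1.6] w 11.0
shift mm [ 0.4  0.  -0. ] turn deg [-0.   -0.52 -0.01]
[0.114 0.237 0.064]
```

>>> carry_out:
  motion: "0 0 0 0 0 0 0;-0.1 0 0 0 8 0 0;-0.3 0 0 0 16 0 0;-0.4 0 0.1 0 24 0 0;-0.5 0 0.1 0 32 0 0;-0.6 0 0.2 0 40 0 0;-0.7 0 0.3 0 48 0 0;-0.8 0 0.4 0 56 0 0"

```text
time: 8.05
tcp_pos: [0.5704, -0.1866, 0.272]
orientation: [[-0.459, 0.001, -0.888], [0.888, -0.001, -0.459], [-0.002, -1.0, -0.001]]
force: [0.6, -0.6, 1.4]
grip_width: 0.131
```

```bash
python3 -c "
from h import *
goto([.5688,-.1868,.117],1.6); print(env.get_obs()['moment'].round(3))"
```

```text
t 8.05 grasp pt now [ 0.5706 -0.1867  0.117 ] yaw 2.048 F [ 0.6 -0.6  1.4] w 11.2
shift mm [0.5 0.  1.5] turn deg [ 0.07 25.67 -0.08]
[-0.158 -0.082  0.1  ]
```

>>> carry_out:
  motion: "-0.1 0 0 0 8 0 0;-0.2 0 0 0 15 0 0;-0.3 0 0.1 0 20 0 0;-0.4 0 0.1 0 24 0 0;-0.4 0 0.1 0 24 0 0"

```text
time: 8.55
tcp_pos: [0.5705, -0.1873, 0.2721]
orientation: [[-0.064, 0.002, -0.998], [0.998, -0.002, -0.064], [-0.002, -1.0, -0.002]]
force: [0.1, -1.2, 0.8]
grip_width: 0.129
```

```bash
python3 -c "
from h import *
goto([.5688,-.1868,.117],1.5); print(env.get_obs()['moment'].round(3))"
```

```text
t 8.55 grasp pt now [ 0.5708 -0.1876  0.1171] yaw 1.635 F [ 0.1 -1.2  0.8] w 11.1
shift mm [0.6 0.1 1.7] turn deg [ 0.1   7.71 -0.11]
[-0.405 -0.202 -0.019]
```

>>> carry_out:
  motion: "0 0 0 0 3 0 0;-0.1 0 0.1 0 6 0 0;-0.1 0 0.1 0 8 0 0;-0.1 0 0.1 0 8 0 0"

```text
time: 8.95
tcp_pos: [0.5705, -0.1875, 0.2721]
orientation: [[0.075, 0.002, -0.997], [0.997, -0.002, 0.075], [-0.002, -1.0, -0.002]]
force: [1.4, -2.9, 0.9]
grip_width: 0.134
```

```bash
python3 -c "
from h import *
goto([.5688,-.1868,.117],1.4); print(env.get_obs()['moment'].round(3))"
```

```text
t 8.95 grasp pt now [ 0.5708 -0.1879  0.1171] yaw 1.496 F [ 1.4 -2.9  0.9] w 11.5
shift mm [0.6 0.1 1.7] turn deg [ 0.12  5.51 -0.11]
[-0.664 -0.387  0.058]
```

>>> carry_out:
  motion: "0 0 0 0 3 0 0;0 0 0 0 6 0 0;0 0 0 0 6 0 0"

```text
time: 9.25
tcp_pos: [0.5704, -0.1876, 0.2721]
orientation: [[0.176, 0.002, -0.984], [0.984, -0.003, 0.176], [-0.002, -1.0, -0.002]]
force: [1.3, -4.8, 0.7]
grip_width: 0.136
```

```bash
python3 -c "
from h import *
goto([.5688,-.1868,.117],1.4); print(env.get_obs()['moment'].round(3))"
```

```text
t 9.25 grasp pt now [ 0.5707 -0.188   0.1171] yaw 1.394 F [ 1.3 -4.8  0.7] w 11.6
shift mm [0.5 0.1 1.7] turn deg [ 0.11 -0.37 -0.14]
[-1.001 -0.299  0.766]
```

>>> carry_out:
  motion: "0 0 0 0 -4 0 0;0 0 0 0 -4 0 0;0 0 0 0 -4 0 25;0 0 0 0 -4 0 40;0 0 0 0 -4 0 40;0 -20 0 0 -4 0 40;0 -60 0 0 -4 0 40;0 -90 0 0 -4 0 40"

```text
time: 10.05
tcp_pos: [0.5697, -0.1863, 0.3626]
orientation: [[0.11, -0.001, -0.994], [0.994, 0.001, 0.11], [0.001, -1.0, 0.001]]
force: [1.4, -0.2, 1.2]
grip_width: 0.467
```

```bash
python3 -c "
from h import *
goto([.567,-.1018,.09],1.58,L=.173)
b=snap('scene','s4'); a=snap('top','t4')
B=cv2.resize(b[140:260,140:290],(500,400),interpolation=cv2.INTER_CUBIC)
cv2.imwrite('pics/s4c.png',B)"
```

```text
t 10.05 grasp pt now [ 0.5695 -0.1861  0.1896] yaw 1.46 F [ 1.4 -0.2  1.2] w 39.9
shift mm [83.6 99.7 11.9] turn deg [-0.05 -6.86  0.07]
```

View pics/s4c.png

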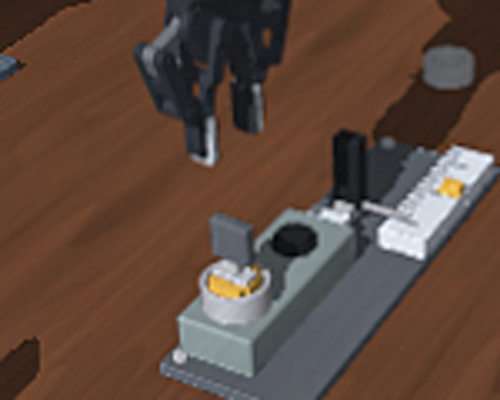

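>>> carry_out:
  motion: "30 0 4 0 -8.5 0 0;60 0 8 0 -17 0 0;83.6 0 12 0 -25.5 0 0;83.6 0 12 0 -34 0 0;83.6 0 12 0 -42.5 0 0;83.6 0 12 0 -51 0 0;83.6 0 12 0 -59.5 0 0;83.6 0 12 0 -68 0 0"

```text
time: 10.95
tcp_pos: [0.5669, -0.1019, 0.3604]
orientation: [[-0.883, -0.002, -0.469], [0.469, 0.001, -0.883], [0.003, -1.0, -0.0]]
force: [0.7, 0.5, -1.2]
grip_width: -0.001
```

```bash
python3 -c "
from h import *
goto([.5675,-.1018,.075],3.1,L=.173)
"
```

```text
t 10.95 grasp pt now [ 0.5665 -0.1017  0.1874] yaw 2.653 F [ 0.7  0.5 -1.2] w -0.1
shift mm [ -0.8 112.4  -0.4] turn deg [  0.04 -25.59   0.14]
```

>>> carry_out:
  motion: "0 30 0 0 -8.5 0 0;0 60 0 0 -17 0 0;0 90 0 0 -25.5 0 0;0 112 0 0 -25.5 0 0;0 120 0 0 -25.5 0 0;0 126 0 0 -25.5 0 0;0 130 0 0 -25.5 0 0;0 132.5 0 0 -25.5 0 0"

```text
time: 11.75
tcp_pos: [0.5676, -0.1024, 0.2304]
orientation: [[-0.999, 0.002, -0.05], [0.05, -0.0, -0.999], [-0.002, -1.0, 0.0]]
force: [-1.8, -0.3, 3.5]
grip_width: -0.0
```

```bash
python3 -c "
from h import *
goto([.5675,-.1018,.075],3.1,L=.173)
"
```

```text
t 11.75 grasp pt now [ 0.5679 -0.1025  0.0574] yaw 3.092 F [-1.8 -0.3  3.5] w -0.0
shift mm [  0.1 -17.6  -0.6] turn deg [-0.01 -0.46 -0.09]
```

>>> carry_out:
  motion: "0 2 0 0 0 0 0;0 3.5 0 0 0 0 0;0 4.5 0 0 0 0 0;0 4.5 0 0 0 0 0"

```text
time: 12.15
tcp_pos: [0.5676, -0.1024, 0.2292]
orientation: [[-0.999, 0.003, -0.049], [0.049, -0.001, -0.999], [-0.003, -1.0, 0.001]]
force: [-7.9, 2.8, 14.3]
grip_width: 0.0
```

```bash
python3 -c "
from h import *
goto([.5675,-.1018,.15],3.1,L=.173)
"
```

```text
t 12.15 grasp pt now [ 0.5681 -0.1026  0.0562] yaw 3.092 F [-7.9  2.8 14.3] w 0.0
shift mm [ -0.1 -93.8  -0.5] turn deg [-0.04 -0.45 -0.18]
```

>>> carry_out:
  motion: "0 -40 0 0 0 0 0;0 -90 0 0 0 0 0;0 -100 0 0 8.5 0 60;0 -100 0 0 17 0 60;0 -100 0 0 25.5 0 60;0 -100 0 0 34 0 60;0 -100 0 0 42.5 0 60;0 -100 0 0 51 0 60"

```text
time: 12.95
tcp_pos: [0.5678, -0.1026, 0.3255]
orientation: [[-0.585, 0.003, -0.811], [0.811, -0.001, -0.585], [-0.002, -1.0, -0.002]]
force: [0.6, -0.3, -1.0]
grip_width: 0.701
```

```bash
python3 -c "
from h import *
goto([.566,-.007,.14],1.583)
a=snap('top','t5');snap('scene','s5')
cv2.imwrite('pics/t5c.png',cv2.resize(a[170:240,185:335],(750,350),interpolation=cv2.INTER_CUBIC))
"
```

```text
t 12.95 grasp pt now [ 0.5683 -0.1028  0.1705] yaw 2.196 F [ 0.6 -0.3 -1. ] w 59.8
shift mm [ 78.7  30.4 -54.4] turn deg [ 0.14 35.1  -0.1 ]
```

>>> carry_out:
  motion: "39 0 -27 0 8.5 0 60;79 0 -54 0 17 0 60;79 0 -54 0 25.5 0 60;79 0 -54 0 34 0 60;79 0 -54 0 35.1 0 60;79 10 -54 0 35.1 0 60"

```text
time: 13.65
tcp_pos: [0.5652, -0.0067, 0.3165]
orientation: [[-0.022, 0.005, -1.0], [1.0, -0.001, -0.022], [-0.001, -1.0, -0.005]]
force: [-1.0, -0.5, 0.7]
grip_width: 0.698
```

```bash
python3 -c "
from h import *
goto([.566,-.007,.084],1.583)
b=snap('scene','s6')
cv2.imwrite('pics/s6c.png',cv2.resize(b[120:260,160:320],(640,560),interpolation=cv2.INTER_CUBIC))
"
```

```text
t 13.65 grasp pt now [ 0.566  -0.0068  0.1615] yaw 1.593 F [-1.  -0.5  0.7] w 59.6
shift mm [-0.3 77.5 -0.4] turn deg [ 0.29  0.56 -0.04]
```

View pics/s6c.png

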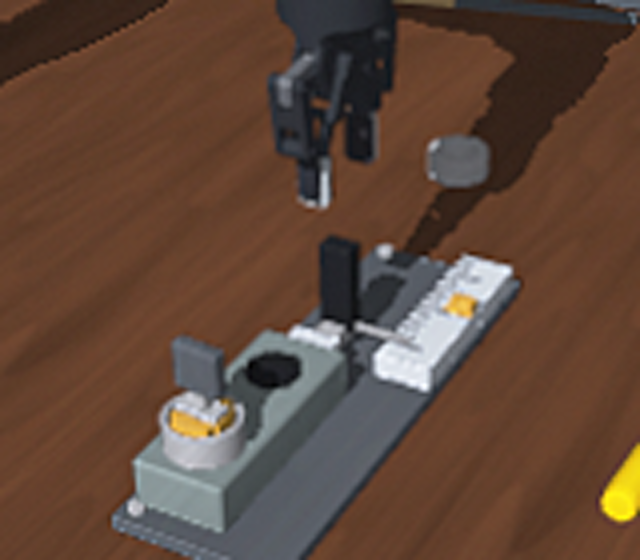

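>>> carry_out:
  motion: "0 40 0 0 0.5 0 60;0 65 0 0 0.5 0 60;0 77 0 0 0.5 0 60;0 77 0 0 0.5 0 60;0 77 0 0 0.5 0 0;0 77 0 0 0.5 0 0;0 77 0 0 0.5 0 0;0 77 0 0 0.5 0 0"
  newtons: 60

```text
time: 14.5
tcp_pos: [0.5652, -0.0075, 0.2398]
orientation: [[-0.01, 0.004, -1.0], [1.0, -0.003, -0.01], [-0.003, -1.0, -0.004]]
force: [-1.0, -3.8, 4.0]
grip_width: 0.203
```

>>> carry_out:
  motion: "0 0 0 0 0 0 0;0 0 0 0 0 0 0;0 0 0 0 0 0 0"

```text
time: 14.8
tcp_pos: [0.5651, -0.0076, 0.2398]
orientation: [[-0.009, 0.004, -1.0], [1.0, -0.002, -0.009], [-0.002, -1.0, -0.004]]
force: [0.2, -3.7, 4.8]
grip_width: 0.204
```

```bash
python3 -c "
from h import *
goto([.566,-.007,.084],1.583)
import math
a=cv2.imread('pics/t5.png'); h,s,v=cv2.split(cv2.cvtColor(a,cv2.COLOR_BGR2HSV)); g=cv2.cvtColor(a,cv2.COLOR_BGR2GRAY)
np.set_printoptions(linewidth=200)
a0=cv2.imread('pics/top0.png'); H,S,V=cv2.split(cv2.cvtColor(a0,cv2.COLOR_BGR2HSV)); 
print(S[181:191,214:228]); print(V[181:191,214:228])"
```

```text
t 14.8 grasp pt now [ 0.5657 -0.008   0.0848] yaw 1.58 F [ 0.2 -3.7  4.8] w 17.4
shift mm [ 0.6  0.8 -0.9] turn deg [ 0.21 -0.16 -0.14]
[[137 138 140 133 136 138 148 142 147 133 108 104 110 103]
 [ 36  42  56  43  63 142 151 154 149  55   7   8  10   7]
 [  7   4   5  22  11 133 140 147 141  33  12   6   6   6]
 [  7  13  14  27  15 131 142 146 142  34  12   8   5   5]
 [  5  12  13  23   9 126 141 147 140  34  14   8   7   5]
 [  5  12  13  25  10 127 142 144 143  46  13   7   6   5]
 [  6  13  14  20   9 129 141 143 147  83  10   7   5   4]
 [  5  12  11  18   7 117 135 140 108  71   9   6   5   5]
 [  4  11  13  15  19   9  39 117  31  11  11   6   6   5]
 [  5   5   5   5   8  12   2  67  17  12   9   6   5   5]]
[[106 105 106 107 103 113 112 113 113 107 104 103 100 102]
 [135 140 122 113 113 189 197 190 187 171 177 186 186 185]
 [213 182 144 141 134 255 255 250 247 231 255 255 255 255]
 [252 192 144 144 139 254 251 245 241 224 245 247 244 244]
 [248 190 141 143 145 253 249 243 241 220 244 245 243 242]
 [248 192 142 144 148 253 250 244 242 214 240 244 242 241]
 [249 190 141 140 148 253 254 250 247 205 235 244 242 241]
 [247 189 140 142 142 232 246 250 247 200 233 244 242 241]
 [243 218 197 199 200 192 194 226 227 179 234 243 242 240]
 [243 244 246 247 248 251 239 245 236 185 233 243 242 242]]
```

```bash
python3 -c "
from h import *
a=snap('top','t7'); g=cv2.cvtColor(a,cv2.COLOR_BGR2GRAY)
np.set_printoptions(linewidth=200)
print(g[184:196,216:248])
p=onz('top',241.2,187.5,.036); m=onz('top',221,189,.036); print(p,m, onz('top',220.7,185,.036))"
```

```text
[[ 98  75 104 106 112 131  83  67 102 108 108 107 108 105 107 107 107 107 107 108 104 105 105 106 105 105 105 105 105 105 106 106]
 [ 88  74 102 112 112 130  85  78 106 110 110 108 109 107 106 109 106 108 106 107 108 108 107 108 107 106 107 106 108 107 108 105]
 [ 84  82 105 110 114 122  77  86 107 111 111 110 109 110 109 110 111 107 108 110 109 109 108 108 107 109 107 108 108 107 108 106]
 [ 79  86 109 113 121 118  78  89 110 111 110 108 111 111 110 112 110 110 112 112 108 109 109 108 109 109 109 109 110 108 109 108]
 [ 74  89 107 113 121 113  73 101 111 111 110 111 111 111 111 110 110 111 111 110 110 110 110 110 111 109 110 109 110 110 109 109]
 [ 76  91 111 111 132 106  74  99 112 111 110 111 110 111 109 112 110 109 110 111 111 111 110 109 111 110 109 110 110 110 110 111]
 [ 74 101 110 115 140  93  63 101 114 113 111 111 112 111 111 110 112 110 110 110 111 109 109 110 111 110 110 110 111 110 111 113]
 [ 77 105 113 114 144  93  69 105 113 112 112 114 111 112 112 113 112 111 111 110 112 110 111 110 111 110 110 109 110 111 110 112]
 [ 75 102 114 113 142  89  80 107 113 114 113 111 112 112 114 112 113 113 113 112 112 111 110 111 113 111 110 111 110 110 111 112]
 [ 79 104 115 114 123  82  89 111 117 116 114 115 114 114 112 114 113 112 113 111 112 113 110 114 112 111 112 108 112 113 110 111]
 [ 85 109 112 118 118  74  91 114 116 117 116 113 114 115 115 116 116 113 114 115 114 114 115 113 113 113 111 114 113 111 114 113]
 [ 91 110 116 130 119  75  96 117 118 118 118 117 118 116 117 115 115 115 116 114 116 117 115 114 113 113 116 114 113 113 115 112]]
[ 0.62897724 -0.00711513  0.036     ] [0.62606924 0.05051491 0.036     ] [0.63754661 0.05116524 0.036     ]
```

>>> carry_out:
  motion: "8 0 0 0 0 0 0;16 0 0 0 0 0 0;24 0 0 0 0 0 0;32 0 0.1 0 0 0 0;40 0 0.1 0 0 0 0;48 0 0.2 0 0 0 0;54 0 0.2 0 0 0 0;57.5 0 0.2 0 0 0 0"

```text
time: 15.65
tcp_pos: [0.5644, 0.0501, 0.2398]
orientation: [[-0.01, 0.004, -1.0], [1.0, -0.003, -0.01], [-0.003, -1.0, -0.004]]
force: [-0.3, -5.7, 6.8]
grip_width: 0.202
```

>>> carry_out:
  motion: "0 0 0 0 0 0 0;0 0 0 0 0 0 0;0 0 0 0 0 0 0"

```text
time: 15.95
tcp_pos: [0.5644, 0.0499, 0.2398]
orientation: [[-0.009, 0.004, -1.0], [1.0, -0.002, -0.009], [-0.003, -1.0, -0.004]]
force: [-0.2, -4.6, 6.8]
grip_width: 0.204
```

```bash
python3 -c "
from h import *
goto([.566,.050,.084],1.583)
b=snap('scene','s8'); snap('top','t8')
cv2.imwrite('pics/s8c.png',cv2.resize(b[165:225,230:310],(800,600),interpolation=cv2.INTER_CUBIC))
"
```

```text
t 15.95 grasp pt now [0.565  0.0495 0.0848] yaw 1.58 F [-0.2 -4.6  6.8] w 17.4
shift mm [ 0.1  0.8 -1.6] turn deg [ 0.23 -0.16 -0.15]
```

View pics/s8c.png

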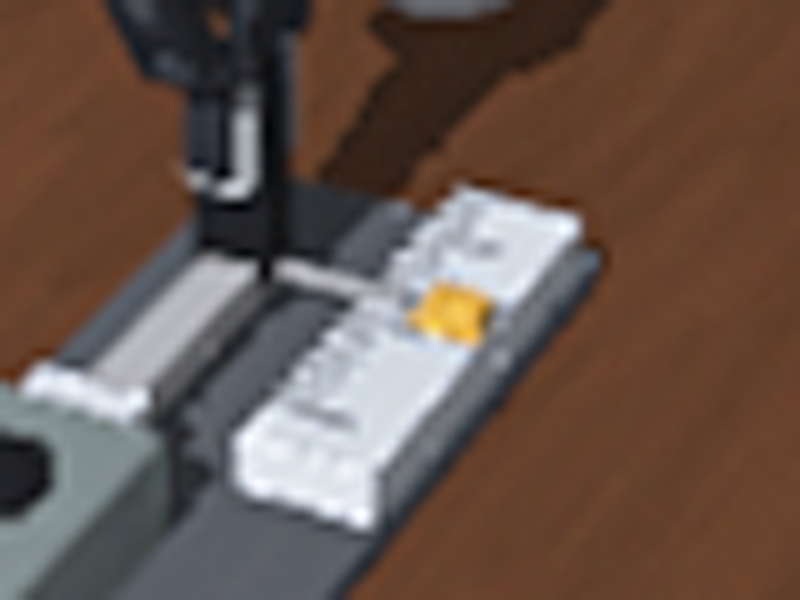

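```bash
python3 -c "
from h import *
for n in ('scene0','s8'):
    h,s,v=cv2.split(cv2.cvtColor(cv2.imread(f'pics/{n}.png'),cv2.COLOR_BGR2HSV))
    m=((h>12)&(h<32)&(s>110)&(v>130)).astype(np.uint8); m[:180]=0;m[210:]=0;m[:,:262]=0;m[:,292:]=0
    V,U=np.nonzero(m); w=s[V,U].astype(float); print(n,len(U),(U*w).sum()/w.sum(),(V*w).sum()/w.sum())
print('pred rider',proj('scene',[.6375,.0512,.038]))
def crop(u,v): return (u+.5)/10-.5+230,(v+.5)/10-.5+165
for c,z in (((285,270),.036),((340,284),.036),((398,297),.036),((413,312),.036),((452,313),.038)):
    p=crop(*c); print(c,onz('scene',*p,z).round(4),onz('scene',p[0],p[1]-1.8,z).round(4))"
```

```text
scene0 27 274.91130820399115 195.8860310421286
s8 28 274.83524324324327 195.8412972972973
pred rider [276.44829746 194.93279065]
(285, 270) [0.5801 0.0452 0.036 ] [0.5755 0.054  0.036 ]
(340, 284) [0.598 0.046 0.036] [0.5936 0.0547 0.036 ]
(398, 297) [0.6162 0.0476 0.036 ] [0.612  0.0563 0.036 ]
(413, 312) [0.6236 0.0425 0.036 ] [0.6194 0.0511 0.036 ]
(452, 313) [0.6352 0.0445 0.038 ] [0.6311 0.0532 0.038 ]
```

```bash
python3 -c "
from h import *
goto([.566,.050,.084],1.583); print(env.sign_off())"
```

```text
t 16.05 grasp pt now [0.565  0.0495 0.0848] yaw 1.58 F [-0.1 -5.4  6.6] w 17.6
shift mm [ 0.1  0.8 -1.6] turn deg [ 0.22 -0.16 -0.15]
the job is handed in; nothing more can be done
None
```

The job is handed in at about 16 s on the robot's clock, with every step done; the hand-in itself gives no verdict.

- **Key:** I took the smallest key from its block, seated it in the lock and turned it clockwise until the torque rose sharply to about 0.8 N m, which I took as the stop. I then let go, and a picture afterwards shows it upright in the lock.
- **Button:** I pushed it until it stopped at about 14 N, with the fingertips 56 mm above the bench, which is fully down.
- **Arm:** I gripped it by the upright grip (17.5 mm opening) and drew it out 57.5 mm. The gripper is still holding it, against a spring pull of about 5 N.

**Last checks:**
- **Rider:** it had not moved; its picture position changed by less than 0.1 px.
- **Pointer:** the two views disagreed slightly. The top view, taken before the pull, puts it 0–1 mm short of the rider. The final side view puts it about level, or up to about 3 mm beyond. Both are within the 5 mm allowed.
- **Not confirmed:** the robot's arm hid the pointer from above, so I could not check its final position there.

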